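Present an imaging cassette to the barcode reader

ROBOT

A 6-joint arm with a two-finger parallel gripper is mounted at the origin on the work surface. World frame = base frame: x ahead of the robot, y to its left, z up, the work surface at z = 0. Lengths are in m, angles in rad, forces in N, time in s.
With the tool pointing down it reaches from about 0.25 to 0.8 m from the base axis. Payload 8.5 kg.
Tool frame: the origin (TCP) lies midway between the tips of the shut fingers; the grasp point (between the pads) lies 19 mm behind it (r.grip_depth is the z of the grasp point in the tool frame, in m); z points along the fingers, y is the direction in which the jaws open and shut (so a half turn about z gives the same grasp; the last joint's range is limited). The gripper opens to 85 mm and grips with 20 to 120 N. Pads are 22 mm wide; open, the fingers measure 114 mm over their backs; the gripper's body (76 mm by 85 mm) begins 54 mm behind the grasp point. The pads swing forward as they close: fully open they stand 13 mm farther back than shut.
Start: joints at [1.293, 0.238, -0.013, 1.319, 0, 1.571], TCP at [0.144, 0.505, 0.231] pointing down, gripper open.
Joint ranges: [-2.66, 2.66], [-1.03, 1.9], [-1.14, 1.46], [-1.82, 2.27], [-1.45, 1.34], [-3.14, 3.14]. Speed limits (rad/s): [2.22, 2.22, 2.79, 3.14, 3.14, 3.14].

INTERFACE

Orientations are given as a unit quaternion [w, x, y, z].
In Python, from cell import r, optics, finder gives the robot as it stands.
- The arm moves only by the tool carry_out, never from a script. Its arguments are lists of equal length, an entry for each row: "slide": the shift along the tool's x, y, z each as a share of 50 cm, from -1 to 1, a list of three; "spin": the turn about the tool's z as a share of 360 degrees, from -1 to 1; "claw": the opening, from 0 (shut) to 1 (fully open). In form: {"slide": [[x, y, z], ...], "spin": [spin, ...], "claw": [claw, ...]}. A call has exactly 8 rows; each row is the pose to reach, as a shift and turn from the pose measured when the call began, along the tool's axes at that moment, turning the shorter way round; what a row does not reach only later rows make up. A row lasts 1/8 s, in which the tool goes at most 62.5 mm and 10.7 degrees, less where a joint would pass 70% of its speed; a pose out of reach is approached as far as the arm can. A call with a number of a shift or a turn outside -1 to 1 is refused whole. A call with a gripper value outside its range is refused whole. The fingers move at their own pace and stop on an object; "squeeze" is the grip in N (left out, the last holds). Time passes only in rows, so rows that repeat a pose let the fingers close, or fill a call up. It gives the time, the measured TCP pose, the force and the opening at its end, in the units of the state.
- r.get_state(): the state, without advancing time (a new reading comes with each control period).
- optics.snapshot(name): name is "side" or "top" or "wrist"; returns the picture (420x560x3 uint8, red, green, blue); there is no depth.
- optics.camera_model(name): a dict with "fov_y" (degrees; the focal length in pixels is half the picture's height over the tangent of half this angle, whatever the lens; pixels are square), "cx", "cy" (the principal point, pixels), "eye" and "rotation" of the camera in the world. Camera axes: x right, y down, z forward; pixel columns grow to the right and rows downward; lengths in m; the calibration is good to about 2 mm. A picture is of the moment at which its call begins: read the wrist's pose just before it. camera_model takes no time and is no camera call; for the wrist camera it gives the pose at the moment of the call.
- r.job_done(): hands the job in, once; it reports no verdict.
Trained networks look in the newest picture that a camera, given by its name, has taken for a name from the list of things; names that differ only in an ending like _2 or _b are one class to them, and where a whole thing is asked for, a point or a joint stands for the part that bears it (a point fixed in the world has none). Each returns a list of dicts, best first, with "score" (0 to 1); they miss things now and then, are a little off and sometimes report something else, mostly with a low value. They report only what shows in the picture. A call takes as long as a camera call.
- finder.recognise(camera, name): "extent" ([centre column, centre row, width, height] in pixels, round what is visible of it).
The state is a dict: "time": time; "joint_positions": joint angles; "joint_vel": joint speeds; "tau": joint torques, N m; "ee_pos": TCP position; "tcp_rot": TCP orientation; "wrist_force": force on the tool from outside, world axes, zero at the start; "torque": the same for the moment, N m; "gripper_width": finger opening in m.
Only numpy, scipy, OpenCV 4.12 (cv2) and the standard library are available. Lean on these libraries where they do the work, as an engineer would, in place of code of your own. Each camera call takes 0.05 s, during which the arm holds its last target. There are 200 camera calls.

TASK

Register the small imaging cassette (the tallest and narrowest of the three standing in the wire rack): draw it up out of the rack, turn it and hold it up still in the air in front of the hands-free barcode reader, with the label on its back square-on to the reader's window, centred on it and about 10 cm away. Do not touch the reader, and leave the other cassettes and everything else on the bench in place. Finish while still holding the cassette there: do not put it down or let go.

Things in the scene. Friction and masses are not known exactly. Their poses are not given: they have to be found in the camera images.
- cassette_center (a point): Centre of the small cassette to be scanned: rigid grey plate 240 wide (its x), 15 thick (y), 180 high (z, up from foot edge to top edge), 0.5 kg, standing in a rack slot. +y points out of its back face, the one with the label, which at first looks along the rack's +y (robot's left). Pinch it across its thickness, mid top edge; 41 mm free to the next cassette, which is 30 mm lower.
- cassette_label (a point): Centre of the barcode label (white sticker 64 x 36 with black bars) on the cassette's back face: half-way along the width, 45 mm above the foot edge, so 45 mm under the cassette's centre, and 7.5 mm out from the mid-plane along the cassette's y. Same axes as the cassette.
- cassette_foot (a point): Middle of the cassette's lower (foot) edge, 90 mm under its centre. Same axes as the cassette.
- rack: Wire rack fixed to the bench, 250 (x) by 236 (y), origin under its centre on the bench. Four slots along its x at y = -84, -28, 28, 84, each 19 wide between two steel wire hoops; slot floor 12 and hoop tops 95 above the bench: raise a cassette over 85 to clear them. The cassettes stand in three slots in any order; slot +84 is empty.
- wide_a: One of two wide cassettes, to be left alone: 300 x 15 x 150 high, standing on a long edge in the rack, so their tops are 162 above the bench; origin at the middle of its foot edge, z up.
- wide_b: The other wide cassette, the same as wide_a.
- reader_stand: Foot and stem of the hands-free barcode reader, fixed to the bench: round black foot of radius 62, a bent stem 14 thick that rises up to 30 mm behind (+x of) the foot's centre to 295 high. Origin at the foot's centre on the bench; its -x is the way the reader faces.
- reader_window (a point): Centre of the window of the reader's grey head (66 wide, 48 high, reaching 95 back from the window). Head axes: -x is the line of sight, out of the window, towards the robot and 34 to 46 degrees below level; y is level, sideways. About 260 above the bench. It reads a label lying 50 to 180 out along the line of sight, within 30 of it.
- reader_tilt (a joint): Tilt of the reader's head on its stiff hinge (rad): 0 is 40 degrees nose-down, more is further down. Leave as found.
- bottle: Water bottle, radius 33, 210 high, loose; origin under its centre. Leave alone.
- wipes_tub: White tub of wipes, radius 42, 130 high, loose; origin under its centre. Leave alone.
- mouse: Computer mouse, 108 long (x), 60 wide, 34 high, loose; origin under its centre. Leave alone.
- stapler: Stapler, 125 long (x), 34 wide, 42 high, loose; origin under its centre. Leave alone.

How it is judged:
By the outcome, as a careful person would: the job done as asked, in the order asked, and still so for the second after the job is handed in, while the arm keeps its last pose, push and grip.
It also fails if it takes over 38 s, if anything falls off the work surface, if the arm or the gripper's body presses on something with over 40 N, if the wrist force passes 120 N, or if a joint passes its speed limit or range.

## Working session

There is one attempt and no reset: what is moved stays moved. The work goes in short steps, Python scripts to look and compute and a tool call to move; the robot and the scene stay as the last step left them, time stands still between calls to the robot, and variables do not carry over. Pictures are saved under pics/ and viewed, about 8 in all and at most 12, crops included, and the job is handed in when it is done.

Besides the shell and the picture viewer there is one more tool, called after "Emit:" by a JSON object that holds its "fn" and its "kwargs". carry_out: Moves the arm, as the interface text tells. Its arguments: {"type":"object","properties":{"slide":{"type":"array","items":{"type":"array","items":{"type":"number"}}},"spin":{"type":"array","items":{"type":"number"}},"claw":{"type":"array","items":{"type":"number"}},"squeeze":{"type":"number"}},"required":["slide","spin","claw"]}

```bash
ls; mkdir -p pics
python3 - <<'E'
from cell import r, optics, finder
import cv2,numpy as np
np.set_printoptions(precision=4,suppress=True)
print(r.get_state(), r.grip_depth)
ims=[]
for c in ("side","top"):
    m=optics.camera_model(c); print(c,m)
    im=optics.snapshot(c); cv2.imwrite(f"pics/{c}0.png",im[:,:,::-1])
    for n in ("cassette_center","cassette_label","rack","wide_a","reader_stand","reader_window","bottle","wipes_tub","mouse","stapler"):
        print(n,[(np.round(d["extent"],1).tolist(),round(d["score"],2)) for d in finder.recognise(c,n)[:3]])
print(r.get_state()["time"])
E
```

```text
pics
{'time': 0.0, 'joint_positions': array([ 1.293 ,  0.2387, -0.0142,  1.3192, -0.    ,  1.5708]), 'joint_vel': array([ 0.0004,  0.0003,  0.0001,  0.0006,  0.0003, -0.0003]), 'tau': array([  0.0003, -53.8782,  34.644 ,   0.0184,   0.    ,   0.    ]), 'ee_pos': array([0.1439, 0.5045, 0.2307]), 'tcp_rot': array([-0.0001,  0.1385,  0.9904, -0.0007]), 'wrist_force': array([0.2587, 0.3974, 0.0862]), 'torque': array([ 0.0299,  0.0317, -0.0144]), 'gripper_width': 0.08507288545128683} -0.0187
side {'fov_y': 51.98799123796647, 'cx': 285.2699825327771, 'cy': 211.33617967927458, 'eye': array([0.5415, 1.0545, 1.155 ]), 'rotation': array([ 0.0122, -0.0264,  0.9174, -0.3969])}
cassette_center [([312.6, 265.6, 79.9, 26.8], 0.72), ([336.7, 244.1, 23.8, 5.1], 0.42)]
cassette_label [([311.5, 264.0, 81.7, 32.4], 0.55)]
rack [([312.5, 320.1, 81.6, 24.5], 0.85), ([231.7, 250.2, 26.4, 45.7], 0.58)]
wide_a [([312.0, 295.1, 104.8, 40.9], 0.57)]
reader_stand [([262.1, 167.6, 39.2, 80.9], 0.9)]
reader_window [([268.8, 142.9, 26.0, 22.2], 0.67)]
bottle [([281.1, 366.4, 27.5, 56.1], 0.83)]
wipes_tub [([234.5,
[... 252 characters left out ...]
992, 0.0215, 1.4901]), 'rotation': array([ 0.0612, -0.7016,  0.7085, -0.0455])}
cassette_center [([220.8, 246.4, 24.2, 92.8], 0.86)]
cassette_label [([241.1, 243.1, 27.3, 111.2], 0.69), ([218.1, 247.5, 21.1, 91.4], 0.67)]
rack [([214.6, 253.0, 85.6, 92.2], 0.92)]
wide_a [([199.8, 247.3, 23.2, 111.8], 0.95), ([240.1, 243.3, 25.1, 111.0], 0.65)]
reader_stand [([380.8, 171.7, 52.9, 62.5], 0.62)]
reader_window [([390.6, 172.0, 29.2, 41.2], 0.98)]
bottle [([118.5, 222.9, 38.6, 27.4], 0.86)]
wipes_tub [([262.8, 159.4, 29.4, 35.1], 0.85), ([288.1, 283.7, 20.2, 39.0], 0.4)]
mouse [([287.8, 283.9, 18.5, 34.2], 0.77), ([380.4, 170.8, 56.9, 63.2], 0.62)]
stapler [([444.1, 233.8, 20.3, 42.0], 0.88)]
1.1
```

View pics/side0.png

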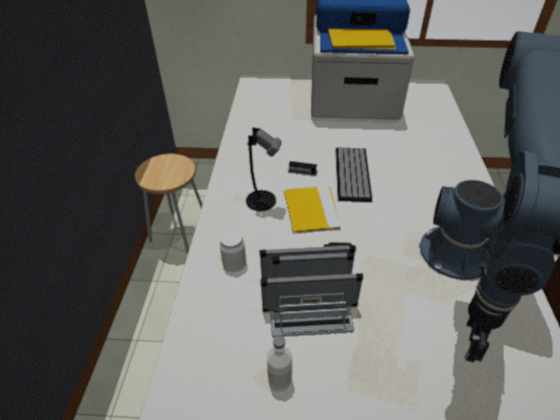

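View pics/top0.png

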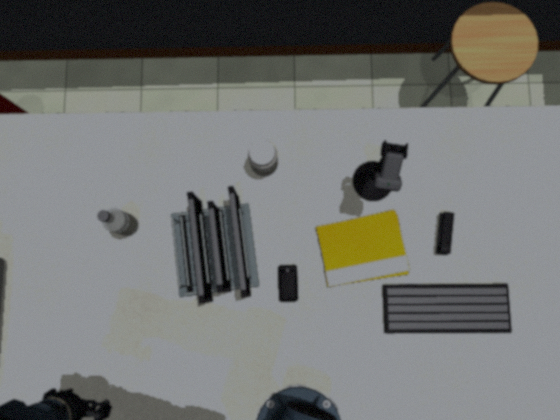

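Side view: the reader is at about (262,165), the rack at (312,290), and the wipes tub and bottle on either side of the rack. Top view: the rack spans columns 172–258 with its empty slot on the left. The cassettes are at columns 200 (wide), 220 (small) and 240 (wide), and the reader is at (385,170). I'll zoom in to measure.

```bash
cat > h.py <<'E'
import numpy as np,cv2
from cell import r,optics,finder
from scipy.spatial.transform import Rotation as R
np.set_printoptions(precision=4,suppress=True)
def Rq(q): return R.from_quat(np.array(q)[[1,2,3,0]]).as_matrix()
def cam(c):
    m=optics.camera_model(c); return 210/np.tan(np.radians(m["fov_y"]/2)),m["cx"],m["cy"],np.array(m["eye"]),Rq(m["rotation"])
def ray(M,p):
    f,cx,cy,e,Q=M; d=Q@np.array([(p[0]-cx)/f,(p[1]-cy)/f,1]); return e,d/np.linalg.norm(d)
def atz(M,p,z):
    e,d=ray(M,p); return e+d*(z-e[2])/d[2]
def proj(M,X):
    f,cx,cy,e,Q=M; c=Q.T@(np.array(X)-e); return np.array([cx+f*c[0]/c[2],cy+f*c[1]/c[2]])
def tri(rays):
    A=np.zeros((3,3));b=np.zeros(3)
    for e,d in rays:
        P=np.eye(3)-np.outer(d,d);A+=P;b+=P@e
    return np.linalg.solve(A,b)
E
python3 - <<'E'
from h import *
t=cv2.imread("pics/top0.png");s=cv2.imread("pics/side0.png")
def crop(i,x,y,w,h,k): return cv2.resize(i[y:y+h,x:x+w],None,fx=k,fy=k,interpolation=cv2.INTER_CUBIC)
a=crop(t,165,175,100,150,4); b=crop(t,340,130,80,75,5)[:300]; c=crop(s,235,115,80,100,3.75)
o=np.zeros((600,800,3),np.uint8); o[:,:400]=a; o[:300,400:]=crop(t,340,130,80,60,5); o[300:,400:]=crop(s,235,120,80,60,5)
cv2.imwrite("pics/z1.png",o)
T=cam("top")
for c,z in [((200,247),.162),((220.8,246.4),.192),((240,243.2),.162),((380.8,171.7),0),((390,172),.26),((262.8,159.4),.1),((118.5,222.9),.1)]: print(c,atz(T,c,z))
S=cam("side"); print("win",tri([ray(T,(388,183)),ray(S,(275,147))]))
E
```

```text
(200, 247) [0.51   0.2582 0.162 ]
(220.8, 246.4) [0.5085 0.1987 0.192 ]
(240, 243.2) [0.519  0.1517 0.162 ]
(380.8, 171.7) [ 0.7462 -0.2587  0.    ]
(390, 172) [ 0.6846 -0.2327  0.26  ]
(262.8, 159.4) [0.7633 0.0934 0.1   ]
(118.5, 222.9) [0.5854 0.5005 0.1   ]
win [ 0.6548 -0.2253  0.2657]
```

View pics/z1.png

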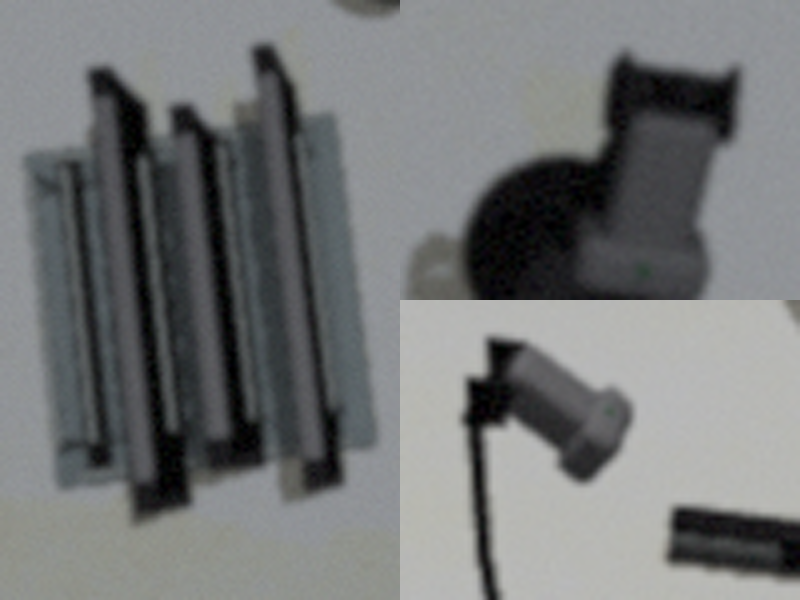

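The crop shows the small cassette's top strip running from about (211,202) to (219,290) in top-image pixels. The reader head's window end is at about (388,183).

Run:
```python
from h import *
T=cam("top")
p=[atz(T,(165+u/4,175+v/4),.192) for u,v in((184,115),(196,250),(214,400),(218,460))]
print(np.array(p)); d=p[0]-p[3]; print(np.degrees(np.arctan2(d[1],d[0])),np.linalg.norm(d),(p[0]+p[3])/2)
q=[atz(T,(165+u/4,175+v/4),.006) for u,v in((28,155),(60,488),(333,113),(375,445))]; d=q[0]-q[1];print(np.array(q),np.degrees(np.arctan2(d[1],d[0])),np.mean(q,0))
d=q[2]-q[3];print(np.degrees(np.arctan2(d[1],d[0])))
s=r.get_state();Q=Rq(s["tcp_rot"]);c=np.array([.51,.2,.33]); print(Q,Q.T@(c-s["ee_pos"])/.5)
```

```text
[[0.6212 0.2256 0.192 ]
 [0.5319 0.2166 0.192 ]
 [0.4348 0.2039 0.192 ]
 [0.3966 0.201  0.192 ]]
6.2400078149860025 0.2258559900445487 [0.5089 0.2133 0.192 ]
[[0.6239 0.372  0.006 ]
 [0.3769 0.3426 0.006 ]
 [0.6531 0.1425 0.006 ]
 [0.4062 0.1115 0.006 ]] 6.794303218416574 [0.515  0.2422 0.006 ]
7.153088380773251
[[-0.9617  0.2743 -0.    ]
 [ 0.2743  0.9617 -0.    ]
 [ 0.     -0.0001 -1.    ]] [-0.8712 -0.3855 -0.1974]
```

Emit:
{"fn": "carry_out", "kwargs": {"slide": [[-0.873, -0.356, -0.2], [-0.873, -0.356, -0.2], [-0.873, -0.356, -0.2], [-0.873, -0.356, -0.2], [-0.873, -0.356, -0.2], [-0.873, -0.356, -0.2], [-0.873, -0.356, -0.2], [-0.873, -0.356, -0.2]], "spin": [-0.064, -0.064, -0.064, -0.064, -0.064, -0.064, -0.064, -0.064], "claw": [0.6, 0.6, 0.6, 0.6, 0.6, 0.6, 0.6, 0.6]}}

```text
time: 2.1
ee_pos: [0.5165, 0.2123, 0.3319]
tcp_rot: [0.0, -0.062, 0.998, 0.0]
wrist_force: [-0.4, 1.5, -0.6]
gripper_width: 0.0515
```

Run:
```python
from h import *
s=r.get_state();print(s["time"],s["joint_positions"],s["ee_pos"],s["gripper_width"]);print(Rq(s["tcp_rot"]))
W=cam("wrist");print(W)
im=optics.snapshot("wrist");cv2.imwrite("pics/w1.png",im[:,:,::-1])
psi=np.radians(7);x=np.array([np.cos(psi),np.sin(psi),0]);c=np.array([.518,.214,.192])
for n in("cassette_center","cassette_label"):print(n,[(np.round(d["extent"],1).tolist(),round(d["score"],2)) for d in finder.recognise("wrist",n)[:3]])
for k in(-.12,0,.12):print(proj(W,c+k*x))
```

```text
2.1 [ 0.39    0.288   0.3096  1.5918 -0.      0.2663] [0.5165 0.2123 0.3319] 0.05148897042362986
[[-0.9924 -0.1234  0.0005]
 [-0.1234  0.9924  0.0002]
 [-0.0006  0.0001 -1.    ]]
(np.float64(307.48552306519366), 276.43824432430637, 215.0912645206039, array([0.4498, 0.2049, 0.4744]), array([[-0.1231,  0.9572,  0.2618],
       [ 0.9924,  0.1186,  0.0329],
       [ 0.0005,  0.2639, -0.9646]]))
cassette_center [([278.9, 183.8, 23.9, 252.9], 0.92)]
cassette_label [([278.2, 183.6, 21.6, 256.2], 0.97), ([494.4, 278.1, 131.3, 107.0], 0.2)]
[277.2561  67.9442]
[277.015  206.4713]
[276.8212 317.7731]
```

View pics/w1.png

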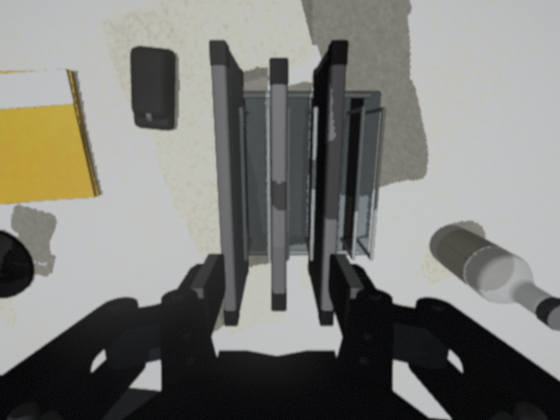

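The wrist view shows the small cassette's top edge running vertically from (279,59) to (279,308) between the open fingers, with the wide ones on either side.

Run:
```python
from h import *
W=cam("wrist");im=cv2.imread("pics/w1.png").astype(int).sum(2)
for v in(70,120,240,300): print(v,im[v,262:298].tolist())
a,b=atz(W,(279,59),.192),atz(W,(279,308),.192);d=a-b
print(a,b,np.linalg.norm(d),np.degrees(np.arctan2(d[1],d[0])));c=(a+b)/2
s=r.get_state();Q=Rq(s["tcp_rot"]);print(c,Q.T@(c-s["ee_pos"]))
```

```text
70 [323, 326, 327, 336, 346, 407, 449, 362, 207, 148, 140, 154, 149, 153, 147, 148, 145, 147, 144, 143, 141, 142, 140, 137, 139, 222, 390, 530, 577, 581, 581, 580, 581, 579, 580, 580]
120 [233, 233, 235, 269, 343, 414, 425, 355, 260, 262, 311, 337, 353, 356, 351, 355, 352, 354, 353, 356, 351, 352, 324, 283, 240, 230, 265, 261, 236, 222, 220, 221, 221, 221, 219, 221]
240 [197, 201, 199, 203, 232, 308, 389, 414, 350, 266, 274, 320, 336, 342, 339, 342, 342, 338, 338, 337, 336, 324, 298, 250, 214, 226, 234, 210, 203, 200, 200, 199, 198, 193, 196, 194]
300 [570, 569, 569, 571, 569, 570, 571, 566, 503, 342, 182, 131, 131, 134, 135, 132, 134, 130, 135, 132, 132, 131, 134, 178, 351, 525, 582, 584, 583, 586, 582, 582, 582, 584, 585, 581]
[0.3923 0.2003 0.192 ] [0.6251 0.2289 0.192 ] 0.2345969078741496 -172.99242154398732
[0.5087 0.2146 0.192 ] [0.0078 0.0034 0.1391]
```

Emit:
{"fn": "carry_out", "kwargs": {"slide": [[0.016, 0.007, 0.1], [0.016, 0.007, 0.2], [0.016, 0.007, 0.28], [0.016, 0.007, 0.34], [0.016, 0.007, 0.354], [0.016, 0.007, 0.354], [0.016, 0.007, 0.354], [0.016, 0.007, 0.354]], "spin": [0, 0, 0, 0, 0, 0, 0, 0], "claw": [0.6, 0.6, 0.6, 0.6, 0.6, 0.6, 0, 0], "squeeze": 80}}

```text
time: 3.25
ee_pos: [0.509, 0.215, 0.1552]
tcp_rot: [0.001, -0.06, 0.998, 0.0]
wrist_force: [0.5, -0.7, -0.2]
gripper_width: 0.0155
```

Emit:
{"fn": "carry_out", "kwargs": {"slide": [[0, 0, 0], [0, 0, -0.02], [0, 0, -0.08], [0, 0, -0.16], [0, 0, -0.24], [0, 0, -0.34], [0, 0, -0.44], [0, 0, -0.44]], "spin": [0, 0, 0, 0, 0, 0, 0, 0], "claw": [0, 0, 0, 0, 0, 0, 0, 0], "squeeze": 80}}

```text
time: 4.25
ee_pos: [0.5096, 0.2153, 0.3791]
tcp_rot: [0.004, -0.06, 0.998, 0.001]
wrist_force: [0.1, -0.9, -4.8]
gripper_width: 0.0137
```

Run:
```python
from h import *
s=r.get_state();print(s)
im=optics.snapshot("side");cv2.imwrite("pics/s2.png",im[:,:,::-1])
im2=optics.snapshot("wrist");cv2.imwrite("pics/w2.png",im2[:,:,::-1])
cv2.imwrite("pics/m2.png",cv2.resize(np.hstack([im,im2])[:,:,::-1],(800,300),interpolation=cv2.INTER_AREA))
```

```text
{'time': 4.25, 'joint_positions': array([ 0.3998,  0.2844,  0.4247,  1.7026, -0.0002,  0.2794]), 'joint_vel': array([-0.0004,  0.0276, -0.1233, -0.0766, -0.0008,  0.0014]), 'tau': array([  0.0238, -62.4143,  39.2027,   1.5267,  -0.0172,  -0.0004]), 'ee_pos': array([0.5096, 0.2153, 0.3791]), 'tcp_rot': array([ 0.004 , -0.0602,  0.9982,  0.0013]), 'wrist_force': array([ 0.0914, -0.8568, -4.8477]), 'torque': array([ 0.0843, -0.0371,  0.0263]), 'gripper_width': 0.0137321944991119}
```

View pics/m2.png

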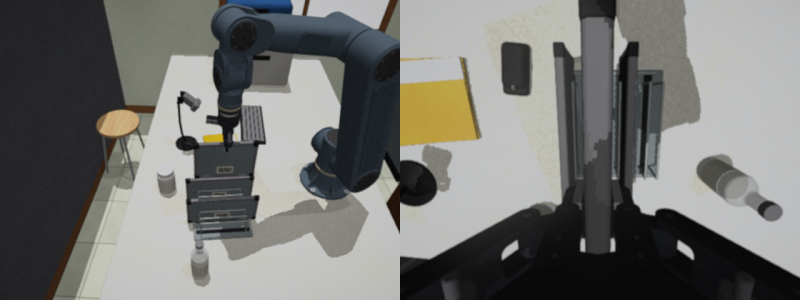

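The cassette is held and clear of the rack: its label faces the side camera and the wrist reads 4.8 N. Next I carry it high towards the reader with a −115° yaw, staying short of the reader.

Emit:
{"fn": "carry_out", "kwargs": {"slide": [[0, 0, -0.1], [0.03, -0.1, -0.2], [0.06, -0.2, -0.28], [0.1, -0.32, -0.28], [0.14, -0.44, -0.28], [0.17, -0.55, -0.28], [0.2, -0.65, -0.28], [0.21, -0.73, -0.28]], "spin": [0.03, 0.06, 0.09, 0.12, 0.15, 0.18, 0.21, 0.235], "claw": [0, 0, 0, 0, 0, 0, 0, 0]}}

```text
time: 5.35
ee_pos: [0.4468, -0.1624, 0.5131]
tcp_rot: [-0.001, 0.63, 0.776, 0.0]
wrist_force: [2.0, 0.2, -6.0]
gripper_width: 0.014
```

Emit:
{"fn": "carry_out", "kwargs": {"slide": [[0, 0, 0], [0, 0, 0], [0, 0, 0], [0, 0, 0], [0, 0, 0], [0, 0, 0], [0, 0, 0], [0, 0, 0]], "spin": [0.025, 0.05, 0.075, 0.085, 0.085, 0.085, 0.085, 0.085], "claw": [0, 0, 0, 0, 0, 0, 0, 0]}}

```text
time: 6.35
ee_pos: [0.4468, -0.1624, 0.513]
tcp_rot: [-0.001, 0.813, 0.583, -0.0]
wrist_force: [0.3, -0.5, -5.1]
gripper_width: 0.014
```

Run:
```python
from h import *
s=r.get_state();print(s["time"],s["joint_positions"],s["ee_pos"],s["wrist_force"],s["gripper_width"]);print(Rq(s["tcp_rot"]))
W=cam("wrist");np.save("W3.npy",np.array(W,dtype=object),allow_pickle=True);print(W)
im=optics.snapshot("wrist");cv2.imwrite("pics/w3.png",im[:,:,::-1])
for n in("reader_window","reader_stand"):print(n,[(np.round(d["extent"],1).tolist(),round(d["score"],2)) for d in finder.recognise("wrist",n)[:3]])
```

```text
6.35 [-0.349   0.2434  0.7318  2.0607  0.0007  1.5482] [ 0.4468 -0.1624  0.513 ] [ 0.3205 -0.4851 -5.1139] 0.01401384935314193
[[ 0.3206  0.9472 -0.0012]
 [ 0.9472 -0.3206  0.0012]
 [ 0.0007 -0.0015 -1.    ]]
(np.float64(307.48552306519366), 276.43824432430637, 215.0912645206039, array([ 0.4678, -0.0987,  0.6556]), array([[ 0.9471, -0.3093, -0.0857],
       [-0.321 , -0.9141, -0.2478],
       [-0.0017,  0.2622, -0.965 ]]))
reader_window [([488.8, 178.1, 107.4, 57.9], 0.94), ([277.0, 178.7, 54.3, 356.4], 0.74)]
reader_stand [([468.6, 167.8, 182.8, 87.0], 0.76)]
```

View pics/w3.png

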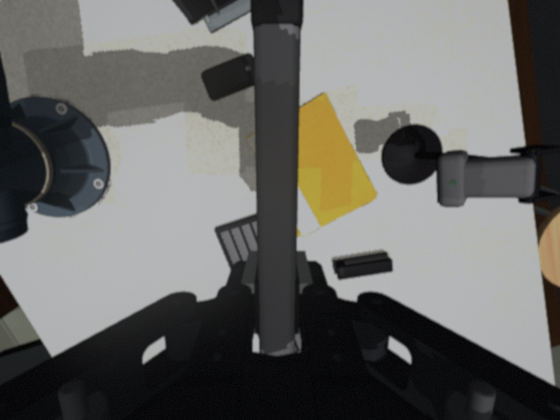

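The wrist view shows the reader head clearly: its front flange spans about columns 438–466 and rows 152–207, and its body runs right to column 535, almost level in the image. I'll zoom in to pick corners.

Run:
```python
from h import *
def g(f,x,y,w,h,W,H):
    i=cv2.imread(f)[y:y+h,x:x+w].astype(float);i=255*(np.clip(i,20,230)-20)/210
    i=255*(i/255)**.6
    return cv2.resize(i.astype(np.uint8),(W,H),interpolation=cv2.INTER_CUBIC)
o=np.zeros((600,800,3),np.uint8)
o[:300]=0;o[:320,:640]=g("pics/w3.png",428,140,128,80,640,320)[:320,:640] if 0 else g("pics/w3.png",428,145,128,64,640,320)
o[320:,:400]=g("pics/side0.png",250,122,40,28,400,280)
o[320:,400:]=g("pics/top0.png",370,162,40,28,400,280)
cv2.imwrite("pics/z3.png",o)
```

```text
(no output)
```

View pics/z3.png

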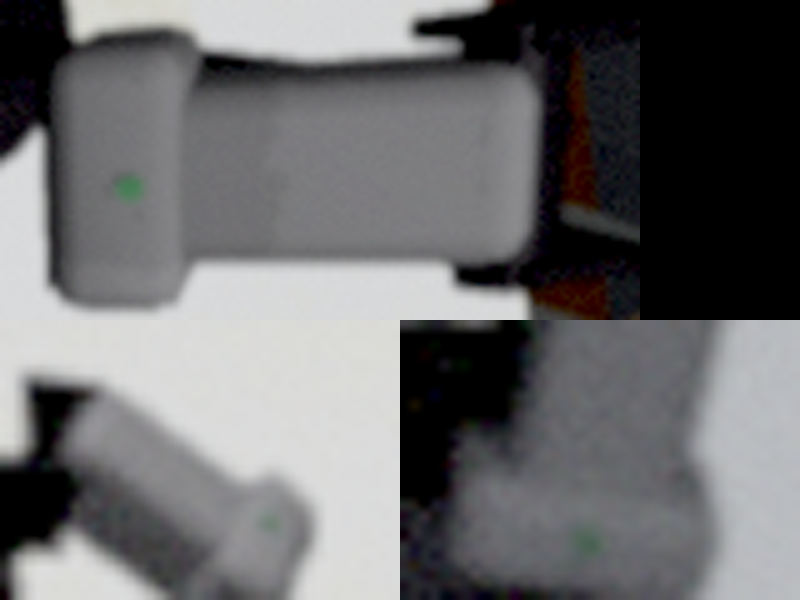

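Run:
```python
from h import *
T=cam("top");S=cam("side");W=cam("wrist")
def w(u,v):return(428+u/5,145+v/5)
def sd(u,v):return(250+u/10,122+(v-320)/10)
def tp(u,v):return(370+(u-400)/10,162+(v-320)/10)
rs=[ray(W,w(128,187)),ray(S,sd(269,522)),ray(T,tp(587,540))]
L=tri(rs);print("LED",L,[proj(M,L) for M in(W,S,T)])
for k in((0,1),(0,2),(1,2)):print(tri([rs[i] for i in k]))
def n(M,a,b):return np.cross(ray(M,a)[1],ray(M,b)[1])
wn=[n(W,w(190,262),w(450,262)),n(W,w(285,76),w(480,68))]
sn=[n(S,sd(110,388),sd(238,488)),n(S,sd(75,478),sd(215,565))]
tn=[n(T,tp(718,330),tp(697,440)),n(T,tp(532,340),tp(515,470))]
def show(a):
    a=a*np.sign(a[0]);a/=np.linalg.norm(a);print("az %.1f el %.1f"%(np.degrees(np.arctan2(a[1],a[0])),np.degrees(np.arcsin(a[2]))))
for a in wn:
    for b in sn:show(np.cross(a,b))
print("top")
for a in tn:
    for b in sn+wn:show(np.cross(a,b))
print("level")
for a,b in((w(55,70),w(55,285)),(w(190,60),w(184,275)),(w(538,85),w(530,245))):
    y=np.cross(n(W,a,b),[0,0,1]);print("az",np.degrees(np.arctan2(-y[0],y[1]))%180)
# widths
print(L[2],[atz(W,w(u,v),L[2]) for u,v in((128,38),(128,300),(57,180),(186,180))])
```

```text
LED [ 0.6479 -0.222   0.2896] [array([452.2868, 182.4858]), array([276.5659, 141.9663]), array([388.6192, 184.0118])]
[ 0.6478 -0.2217  0.2898]
[ 0.6471 -0.2211  0.2941]
[ 0.6474 -0.2223  0.2886]
az -9.4 el 37.5
az -12.2 el 28.4
az -11.5 el 36.3
az -12.9 el 27.9
top
az -4.9 el 39.9
az -7.0 el 31.8
az 8.6 el 65.3
az -23.8 el -47.9
az -1.9 el 41.2
az -3.7 el 33.7
az 11.5 el 67.3
az -38.4 el -72.7
level
az 169.1507647783499
az 168.85267995842528
az 170.92853042953774
0.2895690225159098 [array([ 0.6557, -0.1875,  0.2896]), array([ 0.6444, -0.2501,  0.2896]), array([ 0.6336, -0.2153,  0.2896]), array([ 0.6628, -0.2252,  0.2896])]
```

Run:
```python
from h import *
S=cam("side");W=cam("wrist")
s=cv2.imread("pics/side0.png").sum(2,dtype=float);w=cv2.imread("pics/w3.png").sum(2,dtype=float)
def cross(col,rows):
    v=col[rows];h=(v.max()+v.min())/2;i=np.where((v[:-1]-h)*(v[1:]-h)<=0)[0][0];return rows[i]+(v[i]-h)/(v[i]-v[i+1])
ps=[(u,cross(s[:,u],np.arange(122,122+int((u-255)*.78)+8))) for u in range(262,273)]
pw=[(u,cross(w[:,u],np.arange(190,204))) for u in range(470,515,3)]
print(np.array(ps)[:,1],np.array(pw)[:,1])
fs=np.polyfit(*np.array(ps).T,1);fw=np.polyfit(*np.array(pw).T,1);print(fs,fw)
def n(M,f,a,b):return np.cross(ray(M,(a,np.polyval(f,a)))[1],ray(M,(b,np.polyval(f,b)))[1])
for ds in(-.05,0,.05):
    f2=fs+[ds,-ds*267]
    a=np.cross(n(S,f2,262,272),n(W,fw,470,515));a*=np.sign(a[0])/np.linalg.norm(a)
    print(ds,np.degrees(np.arctan2(a[1],a[0])),np.degrees(np.arcsin(a[2])))
```

```text
[129.2423 130.0194 130.5935 131.3351 132.2282 132.9588 133.5377 134.3281
 135.2143 135.816  136.5833] [197.1991 197.1741 197.1849 197.1858 197.2569 197.2632 197.2227 197.2238
 197.2523 197.2798 197.2593 197.2664 197.2617 197.2524 197.2339]
[  0.7368 -63.8344] [  0.0018 196.3637]
-0.05 -11.308448719425048 32.02298178958889
0 -10.431963292499807 34.910765558043465
0.05 -9.544118381080983 37.63665729760012
```

Emit:
{"fn": "carry_out", "kwargs": {"slide": [[0.05, 0, 0], [0.1, -0.005, 0], [0.157, -0.009, -0.05], [0.157, -0.009, -0.15], [0.157, -0.009, -0.25], [0.157, -0.009, -0.35], [0.157, -0.009, -0.45], [0.157, -0.009, -0.5]], "spin": [-0.015, -0.023, -0.023, -0.023, -0.023, -0.023, -0.023, -0.023], "claw": [0, 0, 0, 0, 0, 0, 0, 0]}}

```text
time: 7.5
ee_pos: [0.4345, -0.0807, 0.5918]
tcp_rot: [0.02, 0.768, 0.639, 0.017]
wrist_force: [-0.6, -0.2, -5.6]
gripper_width: 0.0141
```

```bash
cat > st.py <<'E'
from h import *
s=r.get_state();Q=Rq(s["tcp_rot"]);y,z=Q[:,1],Q[:,2]
print(s["time"],s["joint_positions"],s["ee_pos"],s["wrist_force"],s["gripper_width"])
print(Q);az=lambda v:np.degrees(np.arctan2(v[1],v[0]))
print("y az %.2f el %.2f  tilt %.2f"%(az(y),np.degrees(np.arcsin(y[2])),np.degrees(np.arccos(-z[2]))))
E
python3 st.py
python3 - <<'E'
import numpy as np
D=[(.2387,-.0142,.5246,.2307),(.288,.3096,.5584,.3319),(.2844,.4247,.5532,.3791),(.2434,.7318,.4754,.513)]
A=[];b=[]
for q2,q3,R,z in D:
    A+=[[np.sin(q2),np.cos(q2-q3),1,0],[np.cos(q2),-np.sin(q2-q3),0,1]];b+=[R,z]
x,res,*_=np.linalg.lstsq(A,b,rcond=None);print(x,res)
E
```

```text
7.5 [-0.1844  0.2568  1.0055  2.2671  0.001   1.5691] [ 0.4345 -0.0807  0.5918] [-0.6435 -0.1926 -5.5949] 0.014149616712743025
[[ 0.1816  0.982   0.0517]
 [ 0.9834 -0.1814 -0.0087]
 [ 0.0009  0.0525 -0.9986]]
y az -10.47 el 3.01  tilt 3.01
[ 0.61348411  0.39644204 -0.01262677 -0.2661676 ] [0.00017716]
```

The arm ran into the joint 4 limit and tilted outward by 3°. The move tool can only command a spin about the tool's z, so this saturation is how I can get the nose-up tilt. I'll push outward and upward at full stretch, well above everything.

Emit:
{"fn": "carry_out", "kwargs": {"slide": [[0, 0.1, -0.1], [0, 0.2, -0.2], [0, 0.3, -0.3], [0, 0.4, -0.4], [0, 0.5, -0.5], [0, 0.6, -0.6], [0, 0.7, -0.6], [0, 0.7, -0.6]], "spin": [0, 0, 0, 0, 0, 0, 0, 0], "claw": [0, 0, 0, 0, 0, 0, 0, 0]}}

```text
time: 8.5
ee_pos: [0.5462, -0.1013, 0.5695]
tcp_rot: [0.041, 0.768, 0.639, 0.035]
wrist_force: [-0.1, -0.2, -5.1]
gripper_width: 0.014
```

```bash
python3 st.py
```

```text
8.5 [-0.1839  0.4529  1.2569  2.2666  0.0009  1.5696] [ 0.5462 -0.1013  0.5695] [-0.1067 -0.2426 -5.0936] 0.014000172157828339
[[ 0.1816  0.9776  0.1064]
 [ 0.9834 -0.1806 -0.0188]
 [ 0.0008  0.108  -0.9941]]
y az -10.47 el 6.20  tilt 6.20
```

Emit:
{"fn": "carry_out", "kwargs": {"slide": [[0, 0.9, -0.4], [0, 0.9, -0.4], [0, 0.9, -0.4], [0, 0.9, -0.4], [0, 0.9, -0.4], [0, 0.9, -0.4], [0, 0.9, -0.4], [0, 0.9, -0.4]], "spin": [0, 0, 0, 0, 0, 0, 0, 0], "claw": [0, 0, 0, 0, 0, 0, 0, 0]}}

```text
time: 9.5
ee_pos: [0.6327, -0.1172, 0.5278]
tcp_rot: [0.052, 0.767, 0.638, 0.044]
wrist_force: [-0.4, -0.3, -5.1]
gripper_width: 0.0139
```

```bash
python3 st.py
```

```text
9.5 [-0.1836  0.6245  1.4568  2.2668  0.001   1.5699] [ 0.6327 -0.1172  0.5278] [-0.3906 -0.2964 -5.0872] 0.013896967262539316
[[ 0.1816  0.9742  0.1337]
 [ 0.9834 -0.18   -0.0238]
 [ 0.0008  0.1358 -0.9907]]
y az -10.47 el 7.81  tilt 7.81
```

Emit:
{"fn": "carry_out", "kwargs": {"slide": [[0, -0.1, -1], [0, -0.1, -1], [0, -0.1, -1], [0, -0.1, -1], [0, -0.1, -1], [0, -0.1, -1], [0, -0.1, -1], [0, -0.1, -1]], "spin": [0, 0, 0, 0, 0, 0, 0, 0], "claw": [0, 0, 0, 0, 0, 0, 0, 0]}}

```text
time: 10.5
ee_pos: [0.5925, -0.1098, 0.5972]
tcp_rot: [0.095, 0.763, 0.635, 0.079]
wrist_force: [0.7, 0.7, -5.2]
gripper_width: 0.0139
```

```bash
python3 st.py
```

```text
10.5 [-0.1837  0.5132  1.4567  2.2667  0.001   1.5699] [ 0.5925 -0.1098  0.5972] [ 0.7026  0.7404 -5.2169] 0.013933822607077869
[[ 0.1816  0.9533  0.2412]
 [ 0.9834 -0.1762 -0.0438]
 [ 0.0007  0.2451 -0.9695]]
y az -10.47 el 14.19  tilt 14.19
```

Emit:
{"fn": "carry_out", "kwargs": {"slide": [[0, -0.1, -1], [0, -0.1, -1], [0, -0.1, -1], [0, -0.1, -1], [0, -0.1, -1], [0, -0.1, -1], [0, -0.1, -1], [0, -0.1, -1]], "spin": [0, 0, 0, 0, 0, 0, 0, 0], "claw": [0, 0, 0, 0, 0, 0, 0, 0]}}

```text
time: 11.5
ee_pos: [0.5449, -0.101, 0.6617]
tcp_rot: [0.137, 0.756, 0.629, 0.114]
wrist_force: [-0.6, -0.3, -5.1]
gripper_width: 0.0139
```

Emit:
{"fn": "carry_out", "kwargs": {"slide": [[0, -0.1, -1], [0, -0.1, -1], [0, -0.1, -1], [0, -0.1, -1], [0, -0.1, -1], [0, -0.1, -1], [0, -0.1, -1], [0, -0.1, -1]], "spin": [0, 0, 0, 0, 0, 0, 0, 0], "claw": [0, 0, 0, 0, 0, 0, 0, 0]}}

```text
time: 12.5
ee_pos: [0.4905, -0.0908, 0.7205]
tcp_rot: [0.179, 0.748, 0.622, 0.149]
wrist_force: [1.1, -0.7, -6.0]
gripper_width: 0.0144
```

```bash
python3 st.py
```

```text
12.5 [-0.1837  0.2903  1.4566  2.2666  0.001   1.5701] [ 0.4905 -0.0908  0.7205] [ 1.0584 -0.7099 -6.0237] 0.01441894275133673
[[ 0.1816  0.8765  0.4459]
 [ 0.9834 -0.1621 -0.0819]
 [ 0.0006  0.4534 -0.8913]]
y az -10.48 el 26.96  tilt 26.96
```

Emit:
{"fn": "carry_out", "kwargs": {"slide": [[0, -0.1, -1], [0, -0.1, -1], [0, -0.1, -1], [0, -0.1, -1], [0, -0.1, -1], [0, -0.1, -1], [0, -0.1, -1], [0, -0.1, -1]], "spin": [0, 0, 0, 0, 0, 0, 0, 0], "claw": [0, 0, 0, 0, 0, 0, 0, 0]}}

```text
time: 13.5
ee_pos: [0.4301, -0.0795, 0.7727]
tcp_rot: [0.22, 0.736, 0.613, 0.184]
wrist_force: [0.7, -0.2, -6.2]
gripper_width: 0.0141
```

Emit:
{"fn": "carry_out", "kwargs": {"slide": [[0, -0.04, -0.4], [0, -0.04, -0.4], [0, -0.04, -0.4], [0, -0.04, -0.4], [0, -0.04, -0.4], [0, -0.04, -0.4], [0, -0.04, -0.4], [0, -0.04, -0.4]], "spin": [0, 0, 0, 0, 0, 0, 0, 0], "claw": [0, 0, 0, 0, 0, 0, 0, 0]}}

```text
time: 14.5
ee_pos: [0.3679, -0.068, 0.8156]
tcp_rot: [0.259, 0.724, 0.602, 0.216]
wrist_force: [-1.2, 0.4, -5.0]
gripper_width: 0.0138
```

```bash
python3 st.py
python3 - <<'E'
from h import *
im=optics.snapshot("wrist")
n=[(np.round(d["extent"],1).tolist(),round(d["score"],2)) for d in finder.recognise("wrist","reader_window")[:2]];print(n)
cv2.imwrite("pics/w4.png",im[:,:,::-1])
T=cam("top");S=cam("side");W=cam("wrist");L=np.array([.6479,-.222,.2896]);print(proj(W,L))
d=np.array([np.cos(np.radians(-10.47)),np.sin(np.radians(-10.47)),0]);Z=np.array([0,0,1.])
for e in(34,37,40):
    e=np.radians(e);xh=np.cos(e)*d+np.sin(e)*Z;zh=-np.sin(e)*d+np.cos(e)*Z
    print([L-.024*zh-a*xh for a in(.008,.012,.016)])
E
```

```text
14.5 [-0.1832  0.0733  1.4567  2.2666  0.0006  1.5707] [ 0.3679 -0.068   0.8156] [-1.2172  0.3974 -5.0058] 0.013837303779603443
[[ 0.1818  0.7599  0.6241]
 [ 0.9833 -0.1407 -0.115 ]
 [ 0.0004  0.6346 -0.7728]]
y az -10.49 el 39.39  tilt 39.39
[([75.0, 117.3, 54.6, 32.4], 0.66), ([210.7, 71.4, 44.4, 35.2], 0.47)]
[236.5087 201.6804]
[array([ 0.6546, -0.2232,  0.2652]), array([ 0.6513, -0.2226,  0.263 ]), array([ 0.6481, -0.222 ,  0.2608])]
[array([ 0.6558, -0.2235,  0.2656]), array([ 0.6527, -0.2229,  0.2632]), array([ 0.6495, -0.2223,  0.2608])]
[array([ 0.657 , -0.2237,  0.2661]), array([ 0.654 , -0.2231,  0.2635]), array([ 0.651 , -0.2226,  0.2609])]
```

The tilt is 39.4° with the azimuth held at −10.5°. Now I lower it to a stand-off point short of the reader.

Emit:
{"fn": "carry_out", "kwargs": {"slide": [[-0.025, -0.056, 0.1], [-0.05, -0.113, 0.2], [-0.075, -0.17, 0.3], [-0.1, -0.226, 0.4], [-0.125, -0.283, 0.5], [-0.15, -0.34, 0.6], [-0.175, -0.396, 0.7], [-0.198, -0.452, 0.808]], "spin": [0, 0, 0, 0, 0, 0, 0, 0], "claw": [0, 0, 0, 0, 0, 0, 0, 0]}}

```text
time: 15.6
ee_pos: [0.4169, -0.1592, 0.4461]
tcp_rot: [0.259, 0.724, 0.602, 0.216]
wrist_force: [0.3, -0.6, -4.9]
gripper_width: 0.0136
```

```bash
python3 st.py
python3 - <<'E'
from h import *
W=cam("wrist");S=cam("side");im=optics.snapshot("wrist");im2=optics.snapshot("side")
cv2.imwrite("pics/w5.png",im[:,:,::-1]);cv2.imwrite("pics/s5.png",im2[:,:,::-1])
L=np.array([.6479,-.222,.2896]);print(proj(W,L))
print([(np.round(d["extent"],1).tolist(),round(d["score"],2)) for d in finder.recognise("wrist","reader_window")[:2]])
c=cv2.resize(im2[100:205,220:360],(560,420),interpolation=cv2.INTER_CUBIC)
cv2.imwrite("pics/m5.png",cv2.resize(np.hstack([im[:,:,::-1],c[:,:,::-1]]),(800,300),interpolation=cv2.INTER_AREA))
E
```

```text
15.6 [-0.5022 -0.3927 -0.2816  1.0201  0.2005  1.3211] [ 0.4169 -0.1592  0.4461] [ 0.3233 -0.5637 -4.8983] 0.013643870356282733
[[ 0.1822  0.7601  0.6237]
 [ 0.9833 -0.1411 -0.1153]
 [ 0.0003  0.6343 -0.7731]]
y az -10.52 el 39.37  tilt 39.37
[338.7137 196.5694]
[]
```

View pics/m5.png

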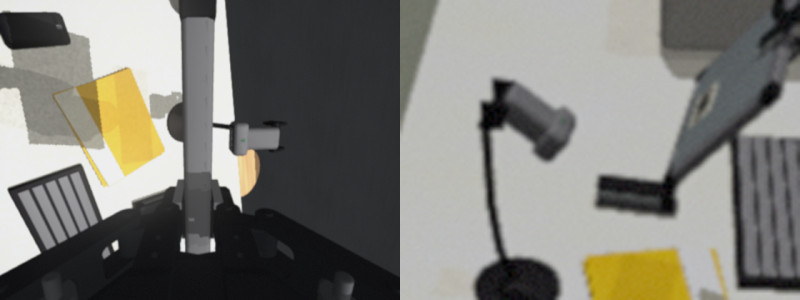

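The wrist view shows the reader head axis level in the image, perpendicular to the cassette. The side crop shows the tilted cassette with its label facing the reader. I'll go to the reading pose.

Emit:
{"fn": "carry_out", "kwargs": {"slide": [[-0.02, -0.06, 0.09], [-0.041, -0.12, 0.18], [-0.041, -0.127, 0.26], [-0.041, -0.115, 0.3], [-0.041, -0.1, 0.34], [-0.041, -0.08, 0.37], [-0.041, -0.07, 0.39], [-0.041, -0.07, 0.39]], "spin": [0, 0, 0, 0, 0, 0, 0, 0], "claw": [0, 0, 0, 0, 0, 0, 0, 0]}}

```text
time: 16.75
ee_pos: [0.5057, -0.1953, 0.2688]
tcp_rot: [0.255, 0.726, 0.603, 0.214]
wrist_force: [-0.9, -1.0, -5.2]
gripper_width: 0.0142
```

```bash
python3 st.py
python3 - <<'E'
from h import *
im=optics.snapshot("wrist");im2=optics.snapshot("side");im3=optics.snapshot("top")
for n,i in(("w6",im),("s6",im2),("t6",im3)):cv2.imwrite(f"pics/{n}.png",i[:,:,::-1])
for c in("side","top","wrist"):
  print(c,[(n,[(np.round(d["extent"],1).tolist(),round(d["score"],2)) for d in finder.recognise(c,n)[:2]]) for n in("cassette_label","reader_window")])
s=r.get_state();Q=Rq(s["tcp_rot"]);S=cam("side");T=cam("top");W=cam("wrist")
P=lambda x,y,z:s["ee_pos"]+Q@np.array([x,y,z])
for nm,X in(("label",P(0,.0075,.098)),("foot-",P(-.12,0,.143)),("foot+",P(.12,0,.143)),("top-",P(-.12,0,-.037)),("top+",P(.12,0,-.037)),("LED",np.array([.6479,-.222,.2896]))):
  print(nm,X,proj(S,X),proj(T,X),proj(W,X))
o=np.zeros((600,800,3),np.uint8)
o[:300,:400]=cv2.resize(im,(400,300),interpolation=cv2.INTER_AREA)
o[:300,400:]=cv2.resize(im3[145:220,340:440],(400,300),interpolation=cv2.INTER_CUBIC)
o[300:]=cv2.resize(im2[112:172,240:400],(800,300),interpolation=cv2.INTER_CUBIC)
cv2.imwrite("pics/m6.png",o[:,:,::-1])
E
```

```text
16.75 [-0.4707 -0.1773 -0.603   0.4885  0.1811  1.3468] [ 0.5057 -0.1953  0.2688] [-0.873  -0.9846 -5.1839] 0.01421350747719156
[[ 0.1826  0.7656  0.6169]
 [ 0.9832 -0.1444 -0.1118]
 [ 0.0035  0.6269 -0.7791]]
y az -10.68 el 38.82  tilt 38.82
side [('cassette_label', [([304.4, 161.9, 43.9, 64.9], 0.65)]), ('reader_window', [([268.1, 142.1, 31.3, 26.3], 0.63)])]
top [('cassette_label', [([379.1, 233.4, 99.6, 58.4], 0.59)]), ('reader_window', [([392.1, 170.5, 34.9, 48.0], 0.74)])]
wrist [('cassette_label', [([276.2, 178.0, 54.2, 356.0], 0.62)]), ('reader_window', [([470.9, 218.4, 142.4, 89.5], 0.64)])]
label [ 0.5709 -0.2074  0.197 ] [297.654  166.1288] [377.2019 220.586 ] [286.4793 216.86  ]
foot- [ 0.5709 -0.3293  0.1569] [298.6147 155.4672] [420.5777 222.0805] [277.1377 314.7196]
foot+ [ 0.6149 -0.0934  0.1577] [283.7916 194.2181] [331.4078 206.7614] [277.1624  67.0293]
top- [ 0.4599 -0.3091  0.2971] [329.5166 128.4   ] [429.7151 261.181 ] [277.8725 525.0178]
top+ [ 0.5039 -0.0732  0.2979] [317.2197 167.0556] [328.8771 243.5148] [278.4711 -59.0655]
LED [ 0.6479 -0.222   0.2896] [276.5655 141.959 ] [388.6215 184.0087] [448.0639 225.0317]
```

View pics/m6.png

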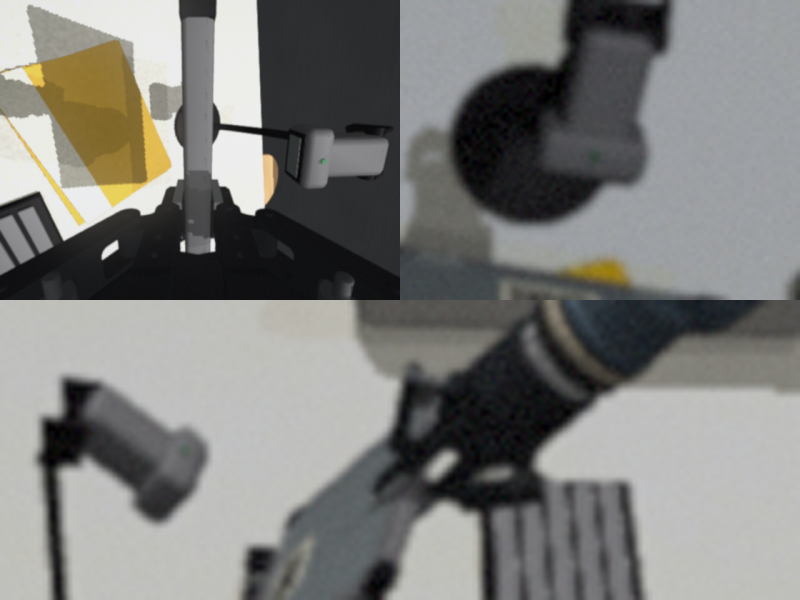

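The composite shows the label facing the reader and the window's front face visible in the wrist view, with the LED at (449,224) against a predicted (448,225). I'll zoom once on the window for a precise pose.

Run:
```python
import cv2,numpy as np
i=cv2.imread("pics/w6.png")[165:275,392:552].astype(float)
i=255*(np.clip(i,0,180)/180)**.6
i=cv2.resize(i.astype(np.uint8),(800,550),interpolation=cv2.INTER_CUBIC)
cv2.imwrite("pics/z6.png",i)
```

```text
(no output)
```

View pics/z6.png

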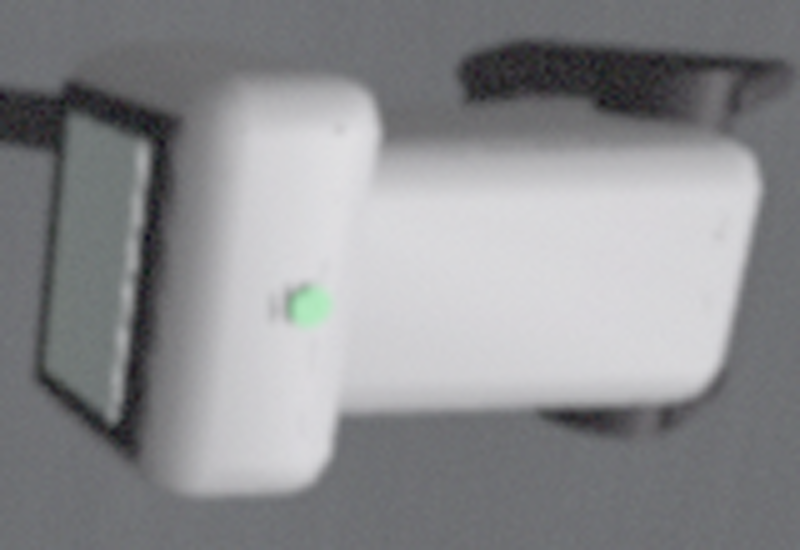

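```bash
cat > fit.py <<'E'
from h import *
from scipy.optimize import least_squares
S=cam("side");T=cam("top");W=cam("wrist")
c=lambda u,v:np.array((392+u/5,165+v/5))
obs=[c(68,88),c(170,125),c(130,458),c(40,375)]   # TL TR BR BL
def fr(az,el):
    d=np.array([np.cos(az),np.sin(az),0]);Z=np.array([0,0,1.]);xh=np.cos(el)*d+np.sin(el)*Z
    return xh,np.cross(Z,d),np.cross(xh,np.cross(Z,d))
def res(p,hl):
    xh,yh,zh=fr(p[3],p[4]);w,h,a=p[5:]
    X=[p[:3]+i*yh*w/2+j*zh*h/2 for i,j in((1,-1),(1,1),(-1,1),(-1,-1))]
    L=p[:3]+a*xh+hl*zh
    e=[(proj(W,x)-o)/.5 for x,o in zip(X,obs)]+[(proj(W,L)-c(307,306))/.5,(proj(S,L)-(277,142.2))/.4,(proj(T,L)-(388.7,184))/.4]
    return np.concatenate(e+[[(w-.060)/.005,(h-.042)/.005]])
for hl in(.024,.026):
    f=least_squares(res,[.653,-.223,.2635,-.18,.66,.06,.042,.012],args=(hl,),x_scale=[.01]*3+[.1]*2+[.01]*3)
    p=f.x;C=np.linalg.inv(f.jac.T@f.jac);print(hl,p,"az,el",np.degrees(p[3:5]),"sd",np.degrees(np.sqrt(np.diag(C))[3:5]),np.sqrt(np.diag(C))[:3],"rms",np.sqrt(np.mean(f.fun**2)))
    print(np.round(f.fun,1))
    s=r.get_state();Q=Rq(s["tcp_rot"]);xh,yh,zh=fr(*p[3:5]);lab=s["ee_pos"]+Q@[0,.0075,.098];v=lab-p[:3]
    print("out",-v@xh,"side",v@yh,"up",v@zh,"ang",np.degrees(np.arccos(Q[:,1]@xh)), "move tool to ideal",Q.T@(p[:3]-.1*xh-lab))
E
python3 fit.py;python3 st.py
```

```text
0.024 [ 0.6463 -0.2216  0.2622 -0.1765  0.6812  0.0517  0.0366  0.0202] az,el [-10.115   39.0286] sd [0.8365 1.2568] [0.0009 0.0005 0.0005] rms 0.9523587656463137
[ 0.3 -1.1  0.1  0.4 -0.  -0.5 -0.5  0.  -0.5  0.3 -0.4 -2.8  0.3  0.2
 -1.7 -1.1]
out 0.10067243134311017 side 0.0007334012342821289 up -0.002320394241746691 ang 0.5061591990024142 move tool to ideal [-0.0007  0.0007 -0.0023]
0.026 [ 0.6481 -0.2223  0.2613 -0.1767  0.6766  0.0521  0.0367  0.0193] az,el [-10.1248  38.7667] sd [0.8419 1.2833] [0.0009 0.0005 0.0005] rms 1.0852407928764451
[ 0.2 -1.4  0.2  0.   0.1 -0.9 -0.6 -0.2 -0.5  1.4 -0.4 -3.   0.8  0.2
 -1.6 -1.1]
out 0.10151237891059495 side 0.0011287682442113998 up -0.0008704990672873683 ang 0.4682639700279109 move tool to ideal [-0.0011  0.0015 -0.0009]
17.2 [-0.4715 -0.1792 -0.6049  0.4882  0.1812  1.3467] [ 0.5047 -0.1953  0.2687] [ 0.0843 -0.6114 -5.9036] 0.013762214081721354
[[ 0.1833  0.7653  0.617 ]
 [ 0.9831 -0.1449 -0.1123]
 [ 0.0034  0.6271 -0.7789]]
y az -10.72 el 38.84  tilt 38.84
```

Emit:
{"fn": "carry_out", "kwargs": {"slide": [[0, 0, 0], [0, 0, 0], [0, 0, 0], [0, 0, 0], [0, 0, 0], [0, 0, 0], [0, 0, 0], [0, 0, 0]], "spin": [0, 0, 0, 0, 0, 0, 0, 0], "claw": [0, 0, 0, 0, 0, 0, 0, 0]}}

```text
time: 18.2
ee_pos: [0.5047, -0.1953, 0.2686]
tcp_rot: [0.255, 0.726, 0.602, 0.214]
wrist_force: [-0.0, 0.0, -5.5]
gripper_width: 0.0137
```

```bash
python3 st.py; python3 fit.py | grep out
python3 - <<'E'
from h import *
im=optics.snapshot("side");im2=optics.snapshot("top");a=cv2.imread("pics/top0.png")[:,:,::-1]
d=np.abs(im2.astype(int)-a).sum(2)
for n,(x,y,w,h) in dict(bottle=(97,205,45,35),tub=(246,140,35,40),widerack=(170,185,30,120),stapler=(433,210,22,48),mouse=(277,262,22,42),head=(350,135,60,65)).items():print(n,d[y:y+h,x:x+w].mean())
o=np.hstack([cv2.resize(im[112:232,240:400],(400,300),interpolation=cv2.INTER_CUBIC),cv2.resize(im2,(400,300),interpolation=cv2.INTER_AREA)])
cv2.imwrite("pics/m7.png",o[:,:,::-1])
E
```

```text
18.2 [-0.4716 -0.1791 -0.6049  0.4882  0.1812  1.3467] [ 0.5047 -0.1953  0.2686] [-0.0097  0.0383 -5.4711] 0.01367475788803707
[[ 0.1833  0.7654  0.6169]
 [ 0.983  -0.1449 -0.1123]
 [ 0.0035  0.627  -0.779 ]]
y az -10.72 el 38.83  tilt 38.83
out 0.10076679375492337 side 0.0007306353450359014 up -0.0023580148834470116 ang 0.5125538061114739 move tool to ideal [-0.0007  0.0008 -0.0024]
out 0.10160653755115492 side 0.0011260978539143858 up -0.0009086881300647152 ang 0.47057390035252994 move tool to ideal [-0.0011  0.0016 -0.0009]
bottle 29.996825396825397
tub 32.294285714285714
widerack 27.60472222222222
stapler 22.12594696969697
mouse 18.99134199134199
head 26.29153846153846
```

View pics/m7.png

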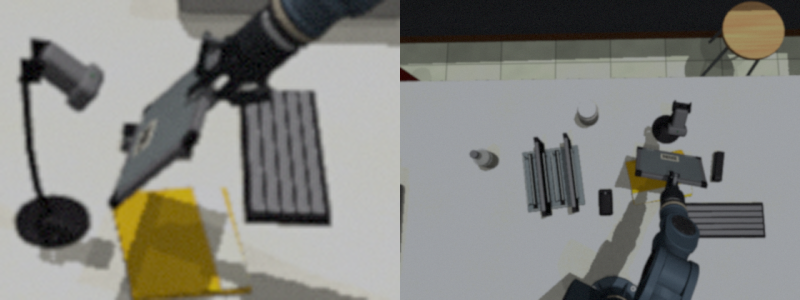

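The last picture shows the cassette held square below the reader. The label is at about (375,220) in the top view, against a predicted (377,221), and everything else is in place.

```bash
python3 -c "
from cell import r
print(r.job_done())"
```

```text
the job is handed in; nothing more can be done
None
```

I handed the job in at about 18.3 s of the 38 s allowed. The arm is still holding the small cassette, with its label facing the reader's window.

**What I did:** I pinched the cassette at the middle of its top edge with 80 N, drew it up out of the rack and turned it towards the reader. The moves could only spin the tool about its own axis. To tilt the cassette, I pushed the arm against the end of its reach, high above the bench, until it leaned about 39°. Then I lowered it into place.

**Last checks:**

| Check | Result |
|---|---|
| Label distance from the window | about 101 mm |
| Label off the line of sight | 1–2.5 mm |
| Off square | about 0.5° (the reader's own angle is known to about 1.3°) |
| Movement during a 1 s hold | about 0.1 mm |
| Force at the wrist | about 5.5 N, roughly the cassette's weight |

- **Other objects:** The last top view showed the reader, the other cassettes and everything else apparently in place. The picture-difference numbers could not confirm this, because the lighting and shadows had changed.
- **Disagreements:** An early estimate of the reader's angle from a side-view edge gave 35–37°. I used about 39° from the close-up, which also puts the visible window frame at about 52 × 37 mm. The label showed up within about 2 pixels of where I expected it, so I saw no sign of slip in the grip.

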